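# Put the sharpening stones back on their holders

## Robot

A 6-joint arm with a two-finger parallel gripper is mounted at the origin on the work surface. World frame = base frame: x ahead of the robot, y to its left, z up, the work surface at z = 0. Lengths are in mm, angles in rad, forces in N, time in s.
With the tool pointing down it reaches from about 425 to 1125 mm from the base axis. Payload 14.9 kg.
Tool frame: the origin (TCP) lies at the very end of the fingers, on their centre line; the grasp point (between the pads) lies 19 mm behind it; x points along the fingers, y is the direction in which the jaws open and shut, and the axes are right-handed (so a half turn about x gives the same grasp; the last joint's range is limited). The gripper opens to 91 mm and grips with 3 to 60 N. Pads are 32 mm wide; open, the fingers measure 118 mm over their backs; the gripper's body (76 mm by 178 mm) begins 60 mm behind the grasp point.
Start: joints at [-1.197, 0.379, 1.734, -0, 1.028, -0.033], TCP at [276.968, -642.889, 213.932] pointing down, gripper open.
Joint ranges: [-2.77, 2.77], [-0.74, 2.19], [0, 2.66], [-1.06, 4.2], [0.31, 2.87], [-3.08, 3.08]. Speed limits (rad/s): [1.89, 1.89, 2.39, 3.14, 3.14, 3.14].

## Interface

Orientations are given as a rotation vector (axis times angle).
In Python, from station import arm gives the robot as it stands.
- The arm moves only by the tool arm_command, never from a script. Its argument "commands" is a list of rows, each a list of 6 numbers: the shift along the tool's x, y, z in mm, then the turn, a rotation vector about the tool's x, y, z in degrees. In form: [[x, y, z, rx, ry, rz], ...]. A call has 1 to 5 rows; each row shifts and turns the commanded pose from where the row before left it, along the tool's axes as they then stand; what a row does not reach is not made up. A row lasts 1/10 s, in which the tool goes at most 50 mm and 8.59 degrees, less where a joint would pass 70% of its speed; a pose out of reach is approached as far as the arm can. A call is refused whole if a number of a shift passes 50 or a number of a turn 8.59, either way. A call with a gripper value outside its range is refused whole. "grip" is the opening, from 0 (shut) to 1 (fully open), set as the call begins (left out, the last holds). The fingers move at their own pace and stop on an object; "grip_force" is the grip in N (left out, the last holds). Time passes only in rows, so rows that do not move let the fingers close. It gives the time, the measured TCP pose, the force and the opening at its end, in the units of the state.
- arm.get_obs(): the state, without advancing time (a new reading comes with each control period).
- arm.grab_frame(name): name is "side" or "top"; returns a dict with "img" (420x560x3 uint8, blue, green, red), "fx", "fy", "cx", "cy" (pixels), "view" (4x4, takes a point from world to camera coordinates). Camera axes: x right, y down, z forward; pixel columns grow to the right and rows downward; lengths in mm; the calibration is good to about 2 mm. A picture is of the moment at which its call begins. There is no depth.
- arm.hand_in(): hands the job in, once; it reports no verdict.
The state is a dict: "time": time; "qpos": joint angles; "qvel": joint speeds; "effort": joint torques, N m; "tcp_pos": TCP position; "tcp_rot": TCP orientation; "wrist_force": force on the tool from outside, world axes, zero at the start; "moment": the same for the moment, N m; "width": finger opening in mm.
Only numpy, scipy, OpenCV 4.12 (cv2) and the standard library are available. Lean on these libraries where they do the work, as an engineer would, in place of code of your own. Each camera call takes 0.05 s, during which the arm holds its last target. There are 200 camera calls.

## Task

The carver has left the sharpening stones stacked on the bench: take the stack apart from the top down, one stone at a time, and lay each stone flat on the wooden holder made for it (the round one in the round dish, the others each on the holder whose space between the end cleats suits its length), centred and in line with the holder. The stones are brittle, so set each one down gently rather than dropping it, do not tip them over, and leave the oil bottle and the turned bowl standing where they are.

Things in the scene. Friction and masses are not known exactly. Their poses are not given: they have to be found in the camera images.
- puck_stone: small round grey sharpening stone, a puck 40 mm in diameter and 24 mm high, about 0.07 kg, at the top of the stack at the start, upon the square stone. Origin: centre of its underside; z up
- square_stone: square grey sharpening stone, 52 x 52 mm, 20 mm thick, about 0.13 kg, in the stack under the round one and upon the medium one. Origin: centre of its underside; z up, x and y along its sides
- medium_stone: medium oblong grey sharpening stone, 115 mm long (x), 50 mm wide (y), 20 mm thick, about 0.26 kg, in the stack under the square one and upon the long one. Origin: centre of its underside; z up, x along its length
- long_stone: long grey sharpening stone, 160 mm long (x), 60 mm wide (y), 24 mm thick, about 0.5 kg, at the bottom of the stack, lying on the bench. The stones lie flat on one another, roughly centred, a little askew; the stack is 88 mm high. Origin: centre of its underside; z up, x along its length
- round_dish: fixed shallow round wooden dish for the round stone: 84 mm outer diameter, rim 6 mm wide, 72 mm inner diameter, inner floor 10 mm and rim top 14 mm above the bench. Origin: centre of its underside, on the bench; z up. It cannot be moved
- square_holder: fixed wooden stone holder: a light board 94 x 68 mm (x by y), 10 mm thick, with a dark cleat 12 mm wide across each end, cleat tops 18 mm above the bench; 70 mm clear between the cleats along x, long sides open. Origin: centre of its underside, on the bench; the stone rests 10 mm above it. x runs from cleat to cleat, z up. It cannot be moved
- medium_holder: fixed wooden stone holder: a light board 157 x 66 mm (x by y), 10 mm thick, with a dark cleat 12 mm wide across each end, cleat tops 18 mm above the bench; 133 mm clear between the cleats along x, long sides open. Origin: centre of its underside, on the bench; the stone rests 10 mm above it. x runs from cleat to cleat, z up. It cannot be moved
- long_holder: fixed wooden stone holder: a light board 202 x 76 mm (x by y), 10 mm thick, with a dark cleat 12 mm wide across each end, cleat tops 18 mm above the bench; 178 mm clear between the cleats along x, long sides open. Origin: centre of its underside, on the bench; the stone rests 10 mm above it. x runs from cleat to cleat, z up. It cannot be moved
- oil_bottle: amber bottle of honing oil, 44 mm in diameter, 115 mm tall, standing upright and loose on the far left of the bench; to be left alone. Origin: centre of its underside; z up
- turned_bowl: finished dark wooden bowl, 68 mm across the rim, 40 mm high, standing loose on the far right of the bench; to be left alone. Origin: centre of its underside; z up
Not all that is in view belongs to the job. Leave any orange or turquoise look-alike of the square_stone alone.

How it is judged (in metres and radians):
On the way, in this order (a step that is already met when the one before it is completed fails the run):
1. the round stone lies on its holder, released (horizontal distance between puck_stone and round_dish below 0.012 m and z of puck_stone in the frame of round_dish between 0.006 and 0.0135 m and angle between puck_stone's own z axis and vertical below 0.1 rad and contact force between the fingers and puck_stone below 0.2 N and linear speed of puck_stone below 0.02 m/s), for 0.2 s.
2. the square stone lies on its holder, released (horizontal distance between square_stone and square_holder below 0.012 m and z of square_stone in the frame of square_holder between 0.006 and 0.0135 m and angle between square_stone's own z axis and vertical below 0.1 rad and contact force between the fingers and square_stone below 0.2 N and linear speed of square_stone below 0.02 m/s and (angle between the x axis of square_stone and the x axis of square_holder, either way round below 0.2 rad or angle between the x axis of square_stone and the y axis of square_holder, either way round below 0.2 rad)), for 0.2 s.
3. the medium stone lies on its holder, released (horizontal distance between medium_stone and medium_holder below 0.012 m and z of medium_stone in the frame of medium_holder between 0.006 and 0.0135 m and angle between medium_stone's own z axis and vertical below 0.1 rad and contact force between the fingers and medium_stone below 0.2 N and linear speed of medium_stone below 0.02 m/s and angle between the x axis of medium_stone and the x axis of medium_holder, either way round below 0.15 rad), for 0.2 s.
4. the long stone lies on its holder, released (horizontal distance between long_stone and long_holder below 0.012 m and z of long_stone in the frame of long_holder between 0.006 and 0.0135 m and angle between long_stone's own z axis and vertical below 0.1 rad and contact force between the fingers and long_stone below 0.2 N and linear speed of long_stone below 0.02 m/s and angle between the x axis of long_stone and the x axis of long_holder, either way round below 0.15 rad), for 0.2 s.
At the end, for the whole second after the job is handed in: Every stone lies flat on its own holder (underside 6 to 13.5 mm above the holder's underside, tilt under 0.1 rad), its centre within 12 mm of the holder's centre, the medium and long stones in line with their holders to 0.15 rad, the square stone's sides to 0.2 rad, all released and at rest (all of step 1 and all of step 2 and all of step 3 and all of step 4); the robot touches nothing.
It fails at once if the oil bottle was knocked over or pushed more than 40 mm (distance of oil_bottle from where it was at the start of the episode above 0.04 m or angle between oil_bottle's own z axis and vertical above 0.6 rad).
It fails at once if the turned bowl was knocked over or pushed more than 40 mm (distance of turned_bowl from where it was at the start of the episode above 0.04 m or angle between turned_bowl's own z axis and vertical above 0.6 rad).
It fails at once if a stone was tipped over (more than 0.6 rad) (angle between any of puck_stone, square_stone, medium_stone, long_stone's own z axis and vertical above 0.6 rad).
It fails at once if a stone was dropped (fell free of the fingers, faster than 0.5 m/s: a fall of more than about 13 mm) ((linear speed of puck_stone above 0.5 m/s and contact force between the fingers and puck_stone below 0.2 N) or (linear speed of square_stone above 0.5 m/s and contact force between the fingers and square_stone below 0.2 N) or (linear speed of medium_stone above 0.5 m/s and contact force between the fingers and medium_stone below 0.2 N) or (linear speed of long_stone above 0.5 m/s and contact force between the fingers and long_stone below 0.2 N)).
It also fails if it takes over 120 s, if anything falls off the work surface, if the arm or the gripper's body presses on something with over 40 N, if the wrist force passes 120 N, or if a joint passes its speed limit or range.

## Working session

There is one attempt and no reset: what is moved stays moved. The work goes in short steps, Python scripts to look and compute and a tool call to move; the robot and the scene stay as the last step left them, time stands still between calls to the robot, and variables do not carry over. Pictures are saved under pics/ and viewed, about 12 in all and at most 16, crops included, and the job is handed in when it is done.

Besides the shell and the picture viewer there is one more tool, called after ">>>" by a JSON object that holds its "api" and its "payload". arm_command: Moves the arm, as the interface text tells. Its arguments: {"type":"object","properties":{"commands":{"type":"array"},"grip":{"type":"number"},"grip_force":{"type":"number"}},"required":["commands"]}

```bash
ls; mkdir -p pics; python3 - <<'E'
from station import arm
import cv2,numpy as np
for n in("top","side"):
    f=arm.grab_frame(n); cv2.imwrite(f"pics/{n}0.png",f["img"]); print(n,f["fx"],f["fy"],f["cx"],f["cy"]); print(np.round(f["view"],4).tolist())
print(arm.get_obs())
E
```

```text
pics
top 494.46752112498467 494.46752112498467 275.4456345574236 213.71235104592637
[[-0.0785, -0.9969, 0.0038, 14.8463], [-0.9749, 0.076, -0.2093, 487.3591], [0.2084, -0.0201, -0.9778, 1059.3747], [0.0, 0.0, 0.0, 1.0]]
side 412.80046395081445 412.80046395081445 273.044827670274 206.97458447670897
[[0.9998, -0.0119, 0.0145, -453.9629], [0.0042, -0.6088, -0.7933, 47.0857], [0.0183, 0.7933, -0.6086, 1251.5637], [0.0, 0.0, 0.0, 1.0]]
{'time': 0.1, 'qpos': array([-1.19732596e+00,  3.79370761e-01,  1.73468790e+00,  2.68364884e-05,
        1.02851070e+00, -3.32541836e-02]), 'qvel': array([-0.00044902, -0.00339789, -0.00244503, -0.00050692,  0.001548  ,
       -0.00049493]), 'effort': array([ 2.53149148e-03, -7.65024877e+01, -4.35296381e+01,  6.52011344e-02,
        3.97362630e-02, -9.73796617e-07]), 'tcp_pos': array([ 276.82821925, -642.56592989,  213.36068853]), 'tcp_rot': array([ 1.99790604,  0.4129954 , -1.99819716]), 'wrist_force': array([-0.60760168,  0.00415796, -0.22837983]), 'moment': array([-0.04523902,  0.01818713,  0.03005939]), 'width': 91.05471482684868}
```

View pics/top0.png

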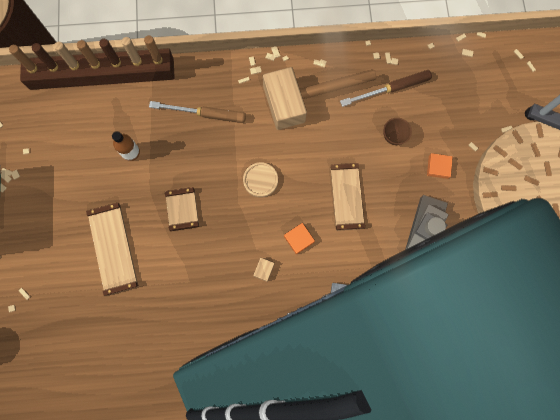

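View pics/side0.png

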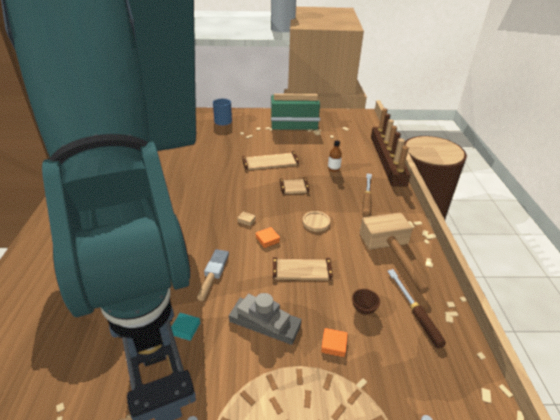

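The top view shows the stack at about (430,225), partly beside the arm. The dish is at (261,180), with the square holder (182,209), medium holder (348,197) and long holder (112,250). The bottle is at (125,147) and the bowl at (397,131). Possible lookalikes for the stones are the orange squares (299,238) and (440,165), the turquoise one in the side view (185,327), and a small wooden block (264,269). The stack I want is the grey pile at top (430,225) / side (265,312), and I'll check it in a close crop.

```bash
cat > h.py <<'E'
import cv2,numpy as np
from station import arm
def ray(f,uv,z):
    V=np.array(f["view"]);R,t=V[:3,:3],V[:3,3]
    uv=np.atleast_2d(np.float64(uv))
    d=np.c_[(uv[:,0]-f["cx"])/f["fx"],(uv[:,1]-f["cy"])/f["fy"],np.ones(len(uv))]@R
    o=-R.T@t
    return o+d*((z-o[2])/d[:,2])[:,None]
def proj(f,p):
    V=np.array(f["view"]);c=np.atleast_2d(p)@V[:3,:3].T+V[:3,3]
    return np.c_[f["fx"]*c[:,0]/c[:,2]+f["cx"],f["fy"]*c[:,1]/c[:,2]+f["cy"]]
def crop(f,x0,y0,x1,y1,k,name):
    cv2.imwrite("pics/"+name,cv2.resize(f["img"][y0:y1,x0:x1],None,fx=k,fy=k,interpolation=cv2.INTER_CUBIC))
def rect(pts):
    (c,s,a)=cv2.minAreaRect(np.float32(pts)[:,:2])
    if s[0]<s[1]: s=(s[1],s[0]);a+=90
    return np.round(c,1),np.round(s,1),round((a+90)%180-90,1)
E
python3 - <<'E'
from h import *
f=arm.grab_frame("top");s=arm.grab_frame("side")
crop(s,210,270,320,360,7,"stack_side.png")
hsv=cv2.cvtColor(f["img"],cv2.COLOR_BGR2HSV)
for n,(u,v) in dict(long=(112,250),sq=(182,209),med=(348,197),dish=(261,180)).items(): print(n,hsv[v,u],hsv[v+(0),u-60])
for T in (170,185,195):
  m=cv2.inRange(hsv,(8,40,T),(30,160,255))
  cs,_=cv2.findContours(m,cv2.RETR_EXTERNAL,cv2.CHAIN_APPROX_NONE)
  for c in cs:
    if cv2.contourArea(c)>400 and 130<c[:,0,1].mean()<300: print(T,c[:,0].mean(0).round(),*rect(ray(f,c[:,0]+0.0,10)))
cv2.imwrite("pics/m.png",m)
E
```

```text
long [ 17 100 224] [ 14 133 161]
sq [ 16 103 205] [ 14 137 112]
med [ 16 104 204] [ 14 134 160]
dish [ 17 100 227] [ 14 137 155]Traceback (most recent call last):
  File "<stdin>", line 10, in <module>
  File "h.py", line 15, in rect
    (c,s,a)=cv2.minAreaRect(np.float32(pts)[:,:2])
            ~~~~~~~~~~~~~~~^^^^^^^^^^^^^^^^^^^^^^^
cv2.error: OpenCV(4.12.0) /io/opencv/modules/imgproc/src/convhull.cpp:143: error: (-215:Assertion failed) total >= 0 && (depth == CV_32F || depth == CV_32S) in function 'convexHull'
```

View pics/stack_side.png

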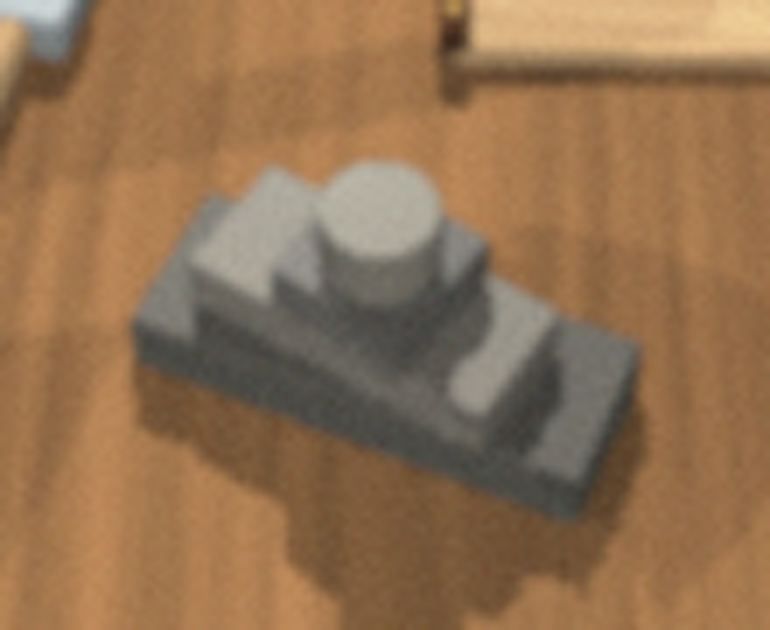

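The crop confirms the grey four-stone stack. The puck top is centred at crop (380,212), which is side (264.3,300.3). Next I'll measure the holders and stack.

```bash
sed -i 's/np.float32(pts)\[:,:2\]/np.ascontiguousarray(np.float32(pts)[:,:2])/' h.py
python3 - <<'E'
from h import *
def pk(f,T,z=10):
  hsv=cv2.cvtColor(f["img"],cv2.COLOR_BGR2HSV)
  m=cv2.inRange(hsv,(8,40,T),(30,125,255))
  cs,_=cv2.findContours(m,cv2.RETR_EXTERNAL,cv2.CHAIN_APPROX_NONE)
  for c in cs:
    p=c[:,0].mean(0)
    if cv2.contourArea(c)>250 and 130<p[1]<300: 
        q=cv2.minAreaRect(c); M=cv2.moments(c); 
        print(T,p.round(),*rect(ray(f,c[:,0]+0.0,z)),'centroid',ray(f,[M["m10"]/M["m00"],M["m01"]/M["m00"]],z)[0].round(1))
f=arm.grab_frame("top");s=arm.grab_frame("side")
for T in (170,185): pk(f,T)
print("side");
for T in (170,185): pk(s,T)
g=lambda L:[(210+a/7,270+b/7) for a,b in L]
print("puck",ray(s,g([(380,212)]),88))
print("med",ray(s,g([(192,265),(272,168),(555,310),(480,415)]),44).round(1),rect(ray(s,g([(192,265),(272,168),(555,310),(480,415)]),44)))
print("long",rect(ray(s,g([(135,322),(212,195),(640,345),(575,480)]),24)))
print("sqright",ray(s,g([(488,240),(275,265)]),64))
E
```

```text
170 [263. 269.] [370.   13.7] [44.  34.6] -25.9 centroid [369.9  13.8  10. ]
170 [111. 249.] [445.4 358.1] [175.7  75.4] 11.4 centroid [443.6 357.8  10. ]
170 [181. 208.] [525.9 194.4] [67.3 66.8] 4.3 centroid [525.7 194.5  10. ]
170 [347. 196.] [ 525.6 -194.8] [131.1  65.3] -0.8 centroid [ 525.1 -194.7   10. ]
170 [260. 179.] [584.1   5.7] [81.2 80.7] -4.4 centroid [582.9   6.2  10. ]
170 [525. 170.] [ 567.2 -612.3] [236.6 191. ] -11.4 centroid [ 566.7 -618.2   10. ]
185 [263. 269.] [370.   13.7] [43.9 33.9] -26.2 centroid [370.   13.5  10. ]
185 [111. 249.] [445.4 358.2] [175.3  75.1] 11.3 centroid [443.4 357.9  10. ]
185 [181. 209.] [526.2 194.1] [66.7 66.4] 4.5 centroid [525.7 194.   10. ]
185 [347. 196.] [ 525.6 -194.9] [131.1  65. ] -0.8 centroid [ 525.2 -194.8   10. ]
185 [260. 179.] [584.1   5.7] [81.2 80.6] -4.4 centroid [582.9   6.   10. ]
185 [521. 170.] [ 567.  -613.2] [236.6 189.1] -11.4 centroid [ 566.7 -619.2   10. ]
side
170 [302. 268.] [ 527.9 -198.2] [132.8  72. ] -2.2 centroid [ 528.  -199.1   10. ]
170 [392. 223.] [817.   -1.5] [175.9  80.6] 13.0 centroid [804.2  
[... 396 characters left out ...]
  -7.4  10. ]
185 [316. 218.] [585.4   6.6] [85.9 82.1] 0.4 centroid [585.4   4.9  10. ]
185 [477. 289.] [970.2 -95.4] [1001.2   23.7] 90.0 centroid [ 969.8 -336.6   10. ]
185 [270. 160.] [448.  358.7] [174.8  86.5] 11.3 centroid [447.  355.8  10. ]
185 [435. 150.] [1091.9  446.2] [214.  211.5] 87.6 centroid [1091.3  438.2   10. ]
puck [[ 429.01073582 -372.40949707   88.        ]]
med [[ 367.4 -357.9   44. ]
 [ 392.2 -316.9   44. ]
 [ 485.7 -376.    44. ]
 [ 460.5 -416.3   44. ]] (array([ 426.4, -366.6]), array([110.8,  47.9]), -32.1)
long (array([ 431.1, -369.8]), array([156.8,  58.1]), -23.6)
sqright [[ 463.84818334 -363.89902809   64.        ]
 [ 395.51578486 -373.92982079   64.        ]]
```

```bash
cat >> h.py <<'E'
from scipy.spatial.transform import Rotation as Ro
def plan(x,y,z,yaw,quiet=False):
    """turn (deg about tool x, nearest half turn) then shift in the turned, tool-down frame"""
    o=arm.get_obs();R=Ro.from_rotvec(o["tcp_rot"]).as_matrix();p=o["tcp_pos"]
    cur=np.degrees(np.arctan2(R[1,1],R[0,1]))
    d=(yaw-cur+90)%180-90
    yn=np.radians(cur+d);Y=np.array([np.cos(yn),np.sin(yn),0]);X=np.array([0,0,-1.]);Z=np.cross(X,Y)
    w=np.array([x,y,z])-p
    print("tcp",p.round(1),"yaw",round(cur,1),"tilt",np.degrees(np.arccos(-R[2,0])).round(2),"q6",o["qpos"][5].round(2),"| turn rx",round(-d,1),"shift",np.round([w@X,w@Y,w@Z],1),"W",round(o["width"],1))
E
python3 - <<'E'
from h import *
f=arm.grab_frame("top")
crop(f,390,170,470,260,8,"stack_top.png")
plan(429,-372,180,90-28)
plan(429,-372,180,-28)
print(ray(f,[128,155],0),ray(f,[397,135],0))
E
```

```text
tcp [ 277.  -642.8  213.8] yaw -66.7 tilt 0.02 q6 -0.03 | turn rx 51.3 shift [  33.8 -310.5   -7.1] W 91.4
tcp [ 277.  -642.8  213.8] yaw -66.7 tilt 0.02 q6 -0.03 | turn rx -38.7 shift [  33.8    7.1 -310.5] W 91.4
[[670.02484725 318.83602424   0.        ]] [[ 670.68002105 -335.30283155    0.        ]]
```

View pics/stack_top.png

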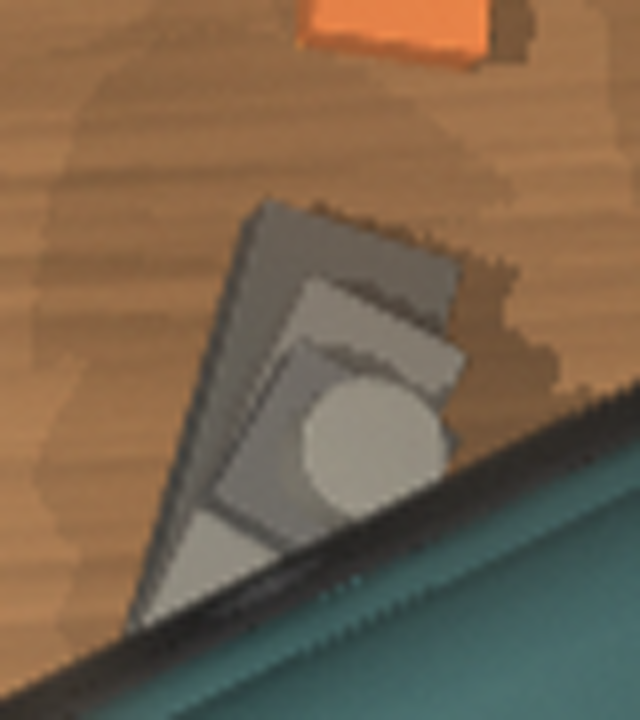

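```bash
python3 - <<'E'
from h import *
f=arm.grab_frame("top");s=arm.grab_frame("side")
print(ray(f,[436.5,225.7],88),ray(s,[263.8,299.8],88))
g=[(390+(a+.5)/8-.5,170+(b+.5)/8-.5) for a,b in [(303,340),(215,500)]]
p=ray(f,g,64);d=p[0]-p[1];print(p,np.hypot(*d[:2]),np.degrees(np.arctan2(d[1],d[0])))
plan(430,-373,150,-66.7)
E
```

```text
[[ 425.75473641 -367.72797963   88.        ]] [[ 427.93179177 -371.04875498   88.        ]]
[[ 461.8320448  -360.508925     64.        ]
 [ 418.93590553 -329.84312599   64.        ]] 52.730162079531524 -35.560401066445785
tcp [ 276.9 -642.9  213.9] yaw -66.7 tilt 0.01 q6 -0.03 | turn rx 0.0 shift [  63.9 -187.3 -247.3] W 90.7
```

>>> {"api": "arm_command", "payload": {"commands": [[4,-24,-30.8,0,0,0],[4,-24,-30.8,0,0,0],[4,-24,-30.8,0,0,0],[4,-24,-30.8,0,0,0],[4,-24,-30.8,0,0,0]]}}

```text
time: 0.95
tcp_pos: [371.5, -470.4, 193.9]
tcp_rot: [1.998, 0.412, -1.998]
wrist_force: [0.6, -0.7, -0.6]
width: 91.2
```

>>> {"api": "arm_command", "payload": {"commands": [[4,-24,-30.8,0,0,0],[4,-24,-30.8,0,0,0],[4,-24,-30.8,0,0,0],[0,0,0,0,0,0],[0,0,0,0,0,0]]}}

```text
time: 1.45
tcp_pos: [427.6, -368.7, 182.1]
tcp_rot: [1.997, 0.413, -1.997]
wrist_force: [-0.0, -1.5, 0.4]
width: 91.3
```

```bash
python3 - <<'E'
from h import *
plan(427,-369.5,70,-66.7)
E
```

```text
tcp [ 427.6 -368.7  182.1] yaw -66.6 tilt 0.01 q6 0.41 | turn rx 0.1 shift [112.1   0.5   0.9] W 91.3
```

>>> {"api": "arm_command", "payload": {"commands": [[25,0,0,0,0,0],[25,0,0,0,0,0],[25,0,0,0,0,0],[20,0,0,0,0,0],[10,0,0,0,0,0]]}}

```text
time: 1.95
tcp_pos: [426.3, -369.7, 75.4]
tcp_rot: [1.998, 0.412, -2.0]
wrist_force: [-0.5, 0.3, -0.6]
width: 91.2
```

>>> {"api": "arm_command", "payload": {"commands": [[7,0,0,0,0,0],[0,0,0,0,0,0],[0,0,0,0,0,0]]}}

```text
time: 2.25
tcp_pos: [427.6, -369.6, 70.7]
tcp_rot: [1.998, 0.411, -1.997]
wrist_force: [-0.2, 0.4, 0.5]
width: 91.0
```

```bash
python3 - <<'E'
from h import *
plan(427,-369.5,70,-66.7)
s=arm.grab_frame("side");crop(s,210,240,330,340,6,"g1.png")
E
```

```text
tcp [ 427.6 -369.6   70.7] yaw -66.7 tilt 0.06 q6 0.41 | turn rx -0.0 shift [ 0.7 -0.3  0.5] W 91.0
```

View pics/g1.png

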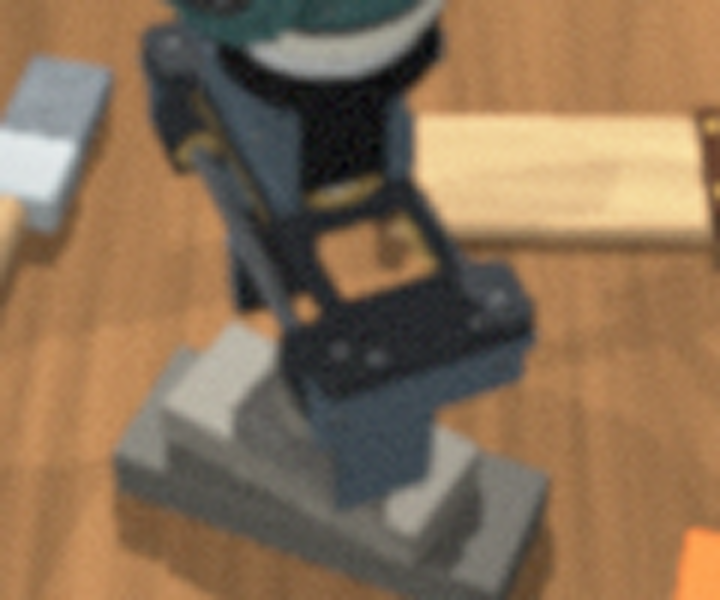

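The fingers straddle the puck without touching the square stone, with the near finger at crop (385,440). I'll close and lift a little.

>>> {"api": "arm_command", "payload": {"commands": [[0,0,0,0,0,0],[0,0,0,0,0,0],[0,0,0,0,0,0],[0,0,0,0,0,0],[0,0,0,0,0,0]], "grip": 0, "grip_force": 15}}

```text
time: 2.8
tcp_pos: [427.3, -369.0, 70.0]
tcp_rot: [1.998, 0.412, -1.998]
wrist_force: [0.3, 0.5, 0.0]
width: 54.1
```

>>> {"api": "arm_command", "payload": {"commands": [[0,0,0,0,0,0],[-3,0,0,0,0,0],[-5,0,0,0,0,0],[-10,0,0,0,0,0],[-20,0,0,0,0,0]]}}

```text
time: 3.3
tcp_pos: [426.8, -368.6, 108.0]
tcp_rot: [1.997, 0.414, -1.999]
wrist_force: [0.5, -0.2, -0.5]
width: 39.7
```

```bash
python3 - <<'E'
from h import *
s=arm.grab_frame("side");plan(584,6,120,-66.7)
crop(s,210,240,330,340,6,"g2.png")
E
```

```text
tcp [ 428.3 -370.   111.6] yaw -66.7 tilt 0.15 q6 0.41 | turn rx 0.0 shift [  -8.4 -283.7 -291.7] W 39.3
```

View pics/g2.png

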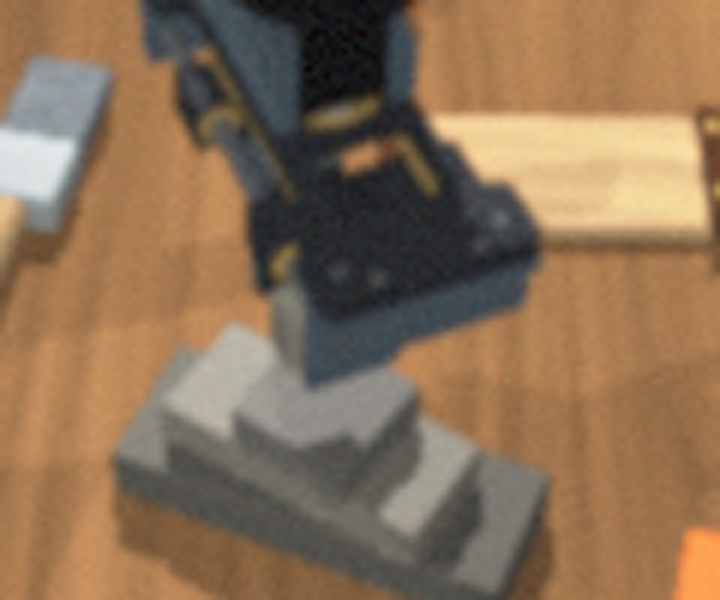

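>>> {"api": "arm_command", "payload": {"commands": [[0,-28.4,-29.2,0,0,0],[0,-28.4,-29.2,0,0,0],[0,-28.4,-29.2,0,0,0],[0,-28.4,-29.2,0,0,0],[0,-28.4,-29.2,0,0,0]]}}

```text
time: 3.85
tcp_pos: [505.8, -179.5, 108.5]
tcp_rot: [1.998, 0.411, -1.997]
wrist_force: [0.4, -0.2, -0.4]
width: 39.3
```

>>> {"api": "arm_command", "payload": {"commands": [[0,-28.4,-29.2,0,0,0],[0,-28.4,-29.2,0,0,0],[0,-28.4,-29.2,0,0,0],[0,-28.4,-29.2,0,0,0],[0,-28.4,-29.2,0,0,0]]}}

```text
time: 4.35
tcp_pos: [583.7, 9.0, 108.5]
tcp_rot: [1.998, 0.412, -1.997]
wrist_force: [0.9, -0.4, -0.4]
width: 39.8
```

>>> {"api": "arm_command", "payload": {"commands": [[0,0,0,0,0,0],[0,0,0,0,0,0],[20,0,0,0,0,0],[20,0,0,0,0,0],[20,0,0,0,0,0]]}}

```text
time: 4.85
tcp_pos: [582.8, 6.1, 47.6]
tcp_rot: [1.999, 0.411, -1.998]
wrist_force: [0.4, -0.0, -1.0]
width: 39.8
```

```bash
python3 - <<'E'
from h import *
s=arm.grab_frame("side");plan(584,6,19,-66.7)
t=arm.grab_frame("top")
c=s["img"][150:250,260:380];d=t["img"][130:230,200:320]
cv2.imwrite("pics/g3.png",cv2.resize(np.hstack([c,d]),None,fx=3.3,fy=3.3,interpolation=cv2.INTER_CUBIC))
E
```

```text
tcp [581.    6.2  44.7] yaw -66.8 tilt 0.19 q6 1.14 | turn rx -0.1 shift [25.7  1.3 -2.7] W 39.2
```

View pics/g3.png

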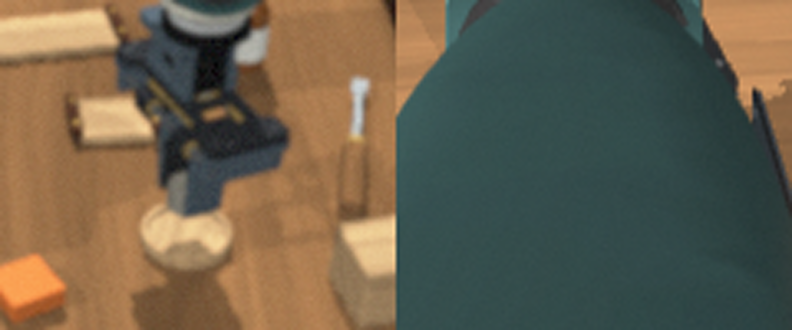

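>>> {"api": "arm_command", "payload": {"commands": [[10,0,0,0,0,0],[8,0,0,0,0,0],[4,0,0,0,0,0],[2,0,0,0,0,0],[0,0,0,0,0,0]]}}

```text
time: 5.45
tcp_pos: [583.1, 7.3, 23.9]
tcp_rot: [1.998, 0.412, -1.998]
wrist_force: [0.4, 0.0, -0.7]
width: 39.4
```

>>> {"api": "arm_command", "payload": {"commands": [[1,0,0,0,0,0],[1,0,0,0,0,0],[1,0,0,0,0,0],[0,0,0,0,0,0]]}}

```text
time: 5.85
tcp_pos: [583.1, 7.3, 20.9]
tcp_rot: [1.998, 0.412, -1.998]
wrist_force: [-0.1, -0.3, -0.6]
width: 39.3
```

>>> {"api": "arm_command", "payload": {"commands": [[1,0,0,0,0,0],[1,0,0,0,0,0],[0,0,0,0,0,0]]}}

```text
time: 6.15
tcp_pos: [583.0, 7.3, 18.8]
tcp_rot: [1.997, 0.412, -1.998]
wrist_force: [0.4, 0.1, 0.6]
width: 39.2
```

>>> {"api": "arm_command", "payload": {"commands": [[0.7,0,0,0,0,0],[0.7,0,0,0,0,0],[0,0,0,0,0,0]]}}

```text
time: 6.45
tcp_pos: [583.1, 7.3, 17.8]
tcp_rot: [1.997, 0.412, -1.998]
wrist_force: [-2.1, -0.1, 6.2]
width: 39.3
```

>>> {"api": "arm_command", "payload": {"commands": [[0.7,0,0,0,0,0],[0.7,0,0,0,0,0],[0,0,0,0,0,0]]}}

```text
time: 6.75
tcp_pos: [583.4, 7.4, 17.1]
tcp_rot: [1.998, 0.412, -1.997]
wrist_force: [-6.4, 1.5, 18.1]
width: 39.4
```

>>> {"api": "arm_command", "payload": {"commands": [[-1,0,0,0,0,0],[0,0,0,0,0,0]]}}

```text
time: 6.95
tcp_pos: [583.2, 7.3, 17.3]
tcp_rot: [1.998, 0.412, -1.997]
wrist_force: [0.5, -1.3, -1.2]
width: 39.5
```

>>> {"api": "arm_command", "payload": {"commands": [[0,0,0,0,0,0],[0,0,0,0,0,0],[0,0,0,0,0,0],[0,0,0,0,0,0]], "grip": 0.65}}

```text
time: 7.35
tcp_pos: [583.0, 7.3, 17.0]
tcp_rot: [1.998, 0.412, -1.998]
wrist_force: [0.3, -0.1, -0.0]
width: 59.1
```

>>> {"api": "arm_command", "payload": {"commands": [[-10,0,0,0,0,0],[-20,0,0,0,0,0],[-40,0,0,0,0,0],[-40,0,0,0,0,0],[-20,0,0,0,0,0]]}}

```text
time: 7.85
tcp_pos: [584.3, 7.3, 151.1]
tcp_rot: [2.001, 0.411, -1.993]
wrist_force: [-0.0, -0.4, -1.4]
width: 59.3
```

```bash
python3 - <<'E'
from h import *
s=arm.grab_frame("side");plan(427,-368,150,-66.7)
t=arm.grab_frame("top")
c=s["img"][170:250,260:380];d=t["img"][180:260,380:500]
c=s["img"][180:240,285:345]
d=s["img"][270:360,210:320]
cv2.imwrite("pics/g4.png",np.hstack([cv2.resize(c,(540,540),interpolation=2)]))
crop(s,210,270,320,360,7,"g5s.png")
crop(t,380,170,480,270,6,"g5.png")
E
```

```text
tcp [585.5   7.3 153.2] yaw -66.7 tilt 0.37 q6 1.14 | turn rx 0.0 shift [  3.2 282.  294. ] W 59.3
```

View pics/g4.png

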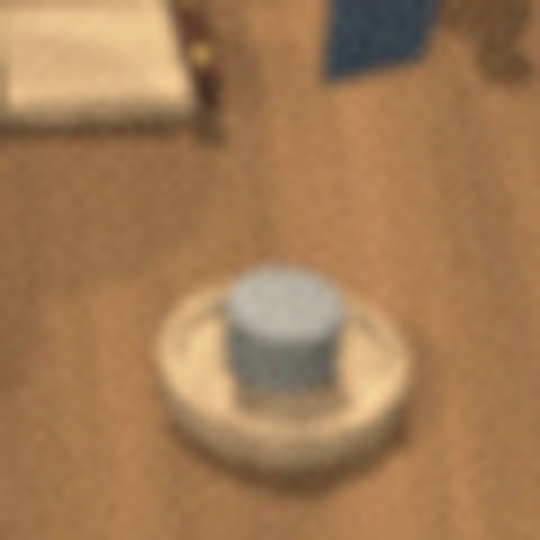

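View pics/g5.png

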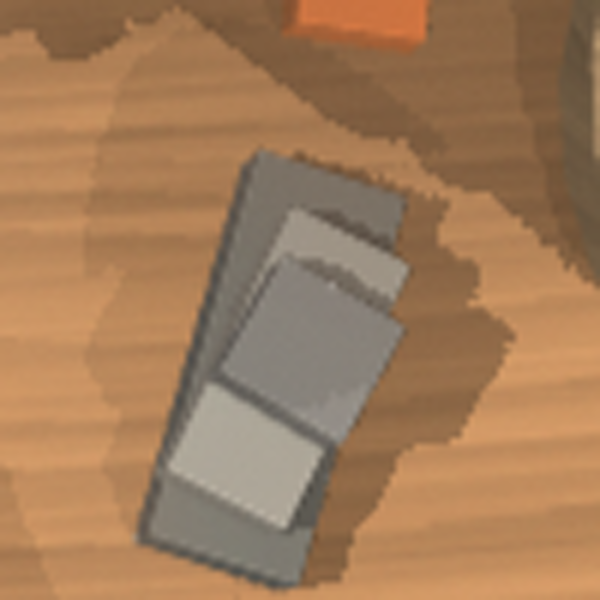

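```bash
python3 - <<'E'
from h import *
s=arm.grab_frame("side");t=arm.grab_frame("top")
u=lambda L,k,x,y:[(x+(a+.5)/k-.5,y+(b+.5)/k-.5) for a,b in L]
print("puck",ray(s,u([(285,303)],9,285,180),34),"dish rim",ray(s,u([(158,365),(412,365)],9,285,180),14).mean(0))
for n,z,L in (("sq",64,[(290,253),(404,322),(335,445),(220,375)]),("med",44,[(292,208),(410,268),(290,530),(165,465)]),("long",24,[(260,150),(405,197),(298,588),(140,543)])):
    p=ray(t,u(L,6,380,170),z); e=p-np.roll(p,-1,0); print(n,rect(p),p.mean(0).round(1))
plan(429,-368,150,90-32)
plan(429,-368,150,-32)
E
```

```text
puck [[584.01291059   6.10693765  34.        ]] dish rim [584.81480827  -2.2800702   14.        ]
sq (array([ 426.2, -364.8]), array([54.7, 48.2]), -36.5) [ 426.1 -364.7   64. ]
med (array([ 423. , -362.2]), array([111.9,  51.1]), -32.8) [ 423.1 -362.1   44. ]
long (array([ 426.1, -362.7]), array([162.3,  60.8]), -23.3) [ 426.5 -363.6   24. ]
tcp [583.1   7.3 147.5] yaw -66.7 tilt 0.05 q6 1.14 | turn rx 55.3 shift [ -2.5 399.9 -68.2] W 59.1
tcp [583.1   7.3 147.5] yaw -66.7 tilt 0.05 q6 1.14 | turn rx -34.7 shift [ -2.5  68.2 399.9] W 59.1
```

>>> {"api": "arm_command", "payload": {"commands": [[0,0,0,-7.8,0,0],[0,0,0,-7.8,0,0],[0,0,0,-7.8,0,0],[0,0,0,-7.8,0,0],[0,9.1,39.5,0,0,0]], "grip": 0.9}}

```text
time: 8.55
tcp_pos: [567.8, -28.4, 145.8]
tcp_rot: [1.643, 0.856, -1.645]
wrist_force: [0.6, -0.2, 1.3]
width: 81.8
```

>>> {"api": "arm_command", "payload": {"commands": [[0,9.1,39.5,0,0,0],[0,9.1,39.5,0,0,0],[0,9.1,39.5,0,0,0],[0,9.1,39.5,0,0,0],[0,9.1,39.5,0,0,0]]}}

```text
time: 9.05
tcp_pos: [488.3, -218.3, 145.8]
tcp_rot: [1.648, 0.852, -1.651]
wrist_force: [0.4, -0.8, -0.0]
width: 82.2
```

>>> {"api": "arm_command", "payload": {"commands": [[0,9.1,39.5,0,0,0],[0,9.1,39.5,0,0,0],[0,9.1,39.5,0,0,0],[0,9.1,39.5,0,0,0],[0,0,0,0,0,0]]}}

```text
time: 9.55
tcp_pos: [425.9, -370.0, 145.9]
tcp_rot: [1.651, 0.849, -1.652]
wrist_force: [-0.3, 0.3, -1.0]
width: 82.5
```

>>> {"api": "arm_command", "payload": {"commands": [[0,0,0,0,0,0],[0,0,0,0,0,0],[0,0,0,0,0,0]]}}

```text
time: 9.85
tcp_pos: [428.1, -366.1, 146.7]
tcp_rot: [1.648, 0.851, -1.649]
wrist_force: [-0.1, -0.0, 0.4]
width: 81.8
```

```bash
python3 - <<'E'
from h import *
plan(428,-367,48,-35.5)
t=arm.grab_frame("top")
# puck and dish from the top view: grey blob vs light blob
h=cv2.cvtColor(t["img"],cv2.COLOR_BGR2HSV)[140:220,220:310]
for m,z in ((cv2.inRange(h,(0,0,60),(179,45,255)),34),(cv2.inRange(h,(8,40,170),(30,125,255)),10)):
    c=max(cv2.findContours(m,0,1)[0],key=cv2.contourArea)[:,0]+[220,140.]
    print(z,rect(ray(t,c,z)))
E
```

```text
tcp [ 428.1 -366.1  146.7] yaw -35.4 tilt 0.05 q6 -0.13 | turn rx 0.1 shift [98.7  0.5  0.8] W 81.8
34 (array([579.4,   7.7]), array([41. , 37.1]), -4.3)
10 (array([581.6,   5.9]), array([86. , 80.7]), -4.4)
```

>>> {"api": "arm_command", "payload": {"commands": [[25,0,0,0,0,0],[25,0,0,0,0,0],[25,0,0,0,0,0],[12,0,0,0,0,0],[6,0,0,0,0,0]]}}

```text
time: 10.4
tcp_pos: [427.8, -366.4, 53.3]
tcp_rot: [1.649, 0.851, -1.649]
wrist_force: [0.7, 0.2, 0.9]
width: 81.9
```

>>> {"api": "arm_command", "payload": {"commands": [[3,0,0,0,0,0],[2,0,0,0,0,0],[0,0,0,0,0,0],[0,0,0,0,0,0]]}}

```text
time: 10.8
tcp_pos: [428.1, -367.4, 49.8]
tcp_rot: [1.649, 0.849, -1.649]
wrist_force: [0.2, -0.9, 0.3]
width: 82.1
```

>>> {"api": "arm_command", "payload": {"commands": [[0,0,0,0,0,0],[0,0,0,0,0,0],[0,0,0,0,0,0],[0,0,0,0,0,0],[0,0,0,0,0,0]], "grip": 0, "grip_force": 20}}

```text
time: 11.3
tcp_pos: [427.8, -367.1, 49.2]
tcp_rot: [1.649, 0.85, -1.649]
wrist_force: [-0.8, 0.2, 2.3]
width: 52.0
```

>>> {"api": "arm_command", "payload": {"commands": [[0,0,0,0,0,0],[0,0,0,0,0,0],[0,0,0,0,0,0]]}}

```text
time: 11.6
tcp_pos: [427.8, -367.2, 49.2]
tcp_rot: [1.649, 0.849, -1.649]
wrist_force: [0.2, 0.1, 2.4]
width: 51.6
```

>>> {"api": "arm_command", "payload": {"commands": [[-3,0,0,0,0,0],[-7,0,0,0,0,0],[-20,0,0,0,0,0],[-25,0,0,0,0,0],[-25,0,0,0,0,0]]}}

```text
time: 12.1
tcp_pos: [427.7, -367.0, 130.3]
tcp_rot: [1.649, 0.85, -1.649]
wrist_force: [-0.6, -0.0, -0.9]
width: 51.7
```

>>> {"api": "arm_command", "payload": {"commands": [[0,0,0,8.37,0,0],[0,0,0,8.37,0,0],[0,0,0,8.37,0,0],[0,0,0,8.37,0,0],[0,0,0,8.37,0,0]]}}

```text
time: 12.6
tcp_pos: [427.9, -367.2, 129.6]
tcp_rot: [2.108, 0.227, -2.108]
wrist_force: [-0.8, -0.4, -0.7]
width: 51.8
```

>>> {"api": "arm_command", "payload": {"commands": [[0,0,0,8.37,0,0],[0,-39.4,-10.17,0,0,0],[0,-39.4,-10.17,0,0,0],[0,-39.4,-10.17,0,0,0],[0,-39.4,-10.17,0,0,0]]}}

```text
time: 13.1
tcp_pos: [456.7, -205.5, 129.7]
tcp_rot: [2.184, 0.081, -2.183]
wrist_force: [0.5, 0.1, -1.4]
width: 51.9
```

>>> {"api": "arm_command", "payload": {"commands": [[0,-39.4,-10.17,0,0,0],[0,-39.4,-10.17,0,0,0],[0,-39.4,-10.17,0,0,0],[0,-39.4,-10.17,0,0,0],[0,-39.4,-10.17,0,0,0]]}}

```text
time: 13.6
tcp_pos: [492.7, -5.0, 129.7]
tcp_rot: [2.184, 0.082, -2.183]
wrist_force: [0.4, -0.1, -1.7]
width: 51.9
```

>>> {"api": "arm_command", "payload": {"commands": [[0,-39.4,-10.17,0,0,0],[0,-39.4,-10.17,0,0,0],[0,-39.4,-10.17,0,0,0],[0,-39.4,-10.17,0,0,0],[0,-39.4,-10.17,0,0,0]]}}

```text
time: 14.1
tcp_pos: [528.6, 195.4, 129.7]
tcp_rot: [2.184, 0.082, -2.183]
wrist_force: [1.0, -1.3, -1.1]
width: 51.5
```

>>> {"api": "arm_command", "payload": {"commands": [[0,0,0,0,0,0],[0,0,0,0,0,0],[0,0,0,0,0,0]]}}

```text
time: 14.4
tcp_pos: [528.2, 192.9, 129.2]
tcp_rot: [2.183, 0.081, -2.184]
wrist_force: [-0.1, -0.3, -1.3]
width: 51.5
```

```bash
python3 - <<'E'
from h import *
plan(527.5,193.5,16,-85.6)
t=arm.grab_frame("top");cv2.imwrite("pics/t6.png",t["img"])
crop(t,380,170,480,270,6,"g6.png")
E
```

```text
tcp [528.2 192.9 129.2] yaw -85.7 tilt 0.02 q6 1.81 | turn rx -0.1 shift [113.2  -0.7   0.7] W 51.5
```

View pics/g6.png

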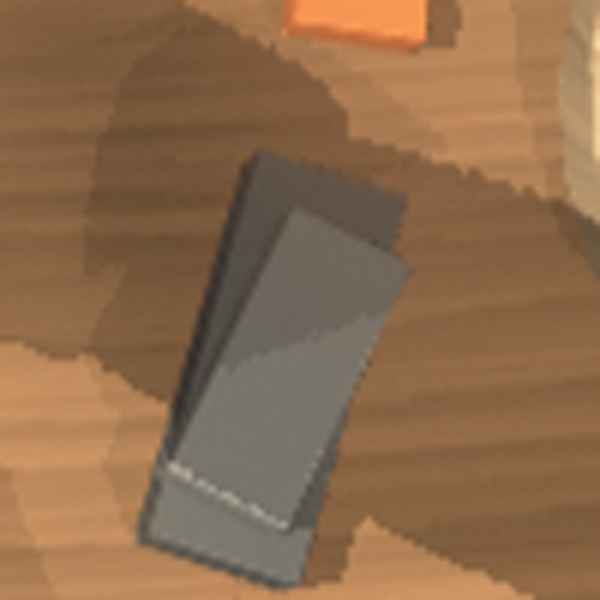

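>>> {"api": "arm_command", "payload": {"commands": [[25,0,0,0,0,0],[25,0,0,0,0,0],[25,0,0,0,0,0],[20,0,0,0,0,0],[10,0,0,0,0,0]]}}

```text
time: 14.95
tcp_pos: [527.8, 192.3, 22.7]
tcp_rot: [2.182, 0.08, -2.186]
wrist_force: [-0.6, -0.9, -1.4]
width: 52.1
```

>>> {"api": "arm_command", "payload": {"commands": [[4,0,0,0,0,0],[2,0,0,0,0,0],[1,0,0,0,0,0],[0,0,0,0,0,0],[0,0,0,0,0,0]]}}

```text
time: 15.45
tcp_pos: [528.9, 193.7, 17.7]
tcp_rot: [2.184, 0.082, -2.182]
wrist_force: [-0.2, 0.6, -1.5]
width: 51.8
```

>>> {"api": "arm_command", "payload": {"commands": [[0.7,0,0,0,0,0],[0.7,0,0,0,0,0],[0,0,0,0,0,0]]}}

```text
time: 15.75
tcp_pos: [528.6, 193.6, 15.7]
tcp_rot: [2.183, 0.082, -2.183]
wrist_force: [-0.3, -0.3, -1.2]
width: 51.7
```

>>> {"api": "arm_command", "payload": {"commands": [[0.6,0,0,0,0,0],[0.4,0,0,0,0,0],[0,0,0,0,0,0]]}}

```text
time: 16.05
tcp_pos: [528.6, 193.6, 15.2]
tcp_rot: [2.183, 0.082, -2.183]
wrist_force: [-3.7, -1.7, 9.5]
width: 51.9
```

>>> {"api": "arm_command", "payload": {"commands": [[-0.5,0,0,0,0,0],[0,0,0,0,0,0]]}}

```text
time: 16.25
tcp_pos: [528.6, 193.6, 15.3]
tcp_rot: [2.183, 0.082, -2.183]
wrist_force: [-0.1, -0.7, -1.2]
width: 51.6
```

>>> {"api": "arm_command", "payload": {"commands": [[0,0,0,0,0,0],[0,0,0,0,0,0],[0,0,0,0,0,0],[0,0,0,0,0,0]], "grip": 0.85}}

```text
time: 16.65
tcp_pos: [528.6, 193.6, 15.2]
tcp_rot: [2.183, 0.082, -2.183]
wrist_force: [-1.1, 0.1, -0.6]
width: 77.2
```

>>> {"api": "arm_command", "payload": {"commands": [[-10,0,0,0,0,0],[-20,0,0,0,0,0],[-40,0,0,0,0,0],[-40,0,0,0,0,0],[-25,0,0,0,0,0]]}}

```text
time: 17.15
tcp_pos: [529.4, 193.8, 153.8]
tcp_rot: [2.187, 0.083, -2.181]
wrist_force: [-0.0, 0.3, 0.3]
width: 77.2
```

```bash
python3 - <<'E'
from h import *
t=arm.grab_frame("top");s=arm.grab_frame("side")
u=lambda L,k,x,y:[(x+(a+.5)/k-.5,y+(b+.5)/k-.5) for a,b in L]
p=ray(t,u([(295,207),(410,268),(290,530),(167,465)],6,380,170),44);print(rect(p),p.mean(0))
plan(425,-364.5,150,57.3)
cv2.imwrite("pics/g7.png",cv2.resize(s["img"][165:215,260:330],None,fx=8,fy=8,interpolation=2))
E
```

```text
(array([ 423. , -363.1]), array([112.5,  50.5]), -33.2) [ 423.20918428 -362.54226642   44.        ]
tcp [530.6 194.2 154.6] yaw -85.7 tilt 0.36 q6 1.81 | turn rx 37.0 shift [   4.6  527.2 -213. ] W 77.6
```

View pics/g7.png

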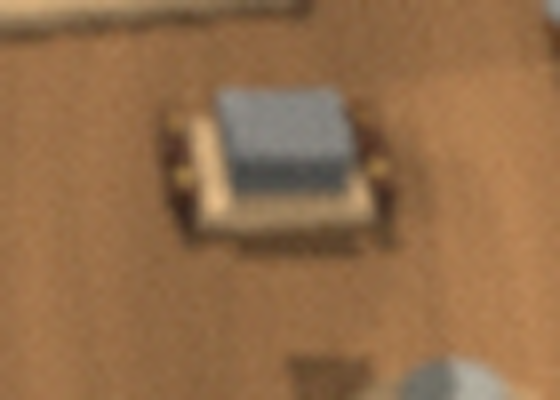

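>>> {"api": "arm_command", "payload": {"commands": [[0,0,0,7.45,0,0],[0,0,0,7.45,0,0],[0,0,0,7.45,0,0],[0,0,0,7.45,0,0],[0,0,0,7.45,0,0]]}}

```text
time: 17.75
tcp_pos: [528.1, 193.4, 149.8]
tcp_rot: [-1.891, 0.566, 1.892]
wrist_force: [-0.6, 0.8, -0.4]
width: 77.5
```

>>> {"api": "arm_command", "payload": {"commands": [[0,37.5,-15.5,0,0,0],[0,37.5,-15.5,0,0,0],[0,37.5,-15.5,0,0,0],[0,37.5,-15.5,0,0,0],[0,37.5,-15.5,0,0,0]]}}

```text
time: 18.25
tcp_pos: [490.7, -7.3, 150.0]
tcp_rot: [-1.894, 0.56, 1.895]
wrist_force: [1.1, 0.4, -0.0]
width: 77.4
```

>>> {"api": "arm_command", "payload": {"commands": [[0,37.5,-15.5,0,0,0],[0,37.5,-15.5,0,0,0],[0,37.5,-15.5,0,0,0],[0,37.5,-15.5,0,0,0],[0,37.5,-15.5,0,0,0]]}}

```text
time: 18.75
tcp_pos: [453.7, -206.8, 150.0]
tcp_rot: [-1.894, 0.561, 1.895]
wrist_force: [0.7, -0.4, -0.6]
width: 77.5
```

>>> {"api": "arm_command", "payload": {"commands": [[0,37.5,-15.5,0,0,0],[0,37.5,-15.5,0,0,0],[0,37.5,-15.5,0,0,0],[0,37.5,-15.5,0,0,0],[0,0,0,0,0,0]]}}

```text
time: 19.25
tcp_pos: [424.2, -368.6, 150.1]
tcp_rot: [-1.894, 0.564, 1.893]
wrist_force: [0.5, 0.5, 0.2]
width: 76.9
```

>>> {"api": "arm_command", "payload": {"commands": [[0,0,0,0,0,0],[0,0,0,0,0,0],[0,0,0,0,0,0]]}}

```text
time: 19.55
tcp_pos: [425.1, -363.9, 150.1]
tcp_rot: [-1.895, 0.559, 1.896]
wrist_force: [-0.5, 0.4, 0.1]
width: 77.3
```

```bash
python3 - <<'E'
from h import *
t=arm.grab_frame("top")
plan(424.8,-364.7,28,57)
h=cv2.cvtColor(t["img"],cv2.COLOR_BGR2HSV)
def big(m,x,y,z):
    c=max(cv2.findContours(m[y:y+80,x:x+80],0,1)[0],key=cv2.contourArea)[:,0]+[x,y*1.]
    return rect(ray(t,c,z))
g=cv2.inRange(h,(0,0,60),(179,60,255))
print("puck",big(g,220,140,34)); print("sq",big(g,145,170,30)); 
cl=cv2.inRange(h,(0,40,0),(20,255,95)) # dark cleats
w=cv2.inRange(h,(8,40,170),(30,125,255))|g
print("board+stone",big(w,145,170,10))
cv2.imwrite("pics/g8.png",cv2.resize(t["img"][165:250,145:300],None,fx=5,fy=5,interpolation=2))
E
```

```text
tcp [ 425.2 -364.   150.2] yaw -122.9 tilt 0.02 q6 1.4 | turn rx 0.1 shift [122.2   0.8  -0. ] W 77.7
puck (array([579.4,   7.7]), array([41. , 37.2]), -4.3)
sq (array([526.2, 192.8]), array([54.3, 52.7]), 4.0)
board+stone (array([525.3, 194.9]), array([68.2, 67.9]), -85.4)
```

View pics/g8.png

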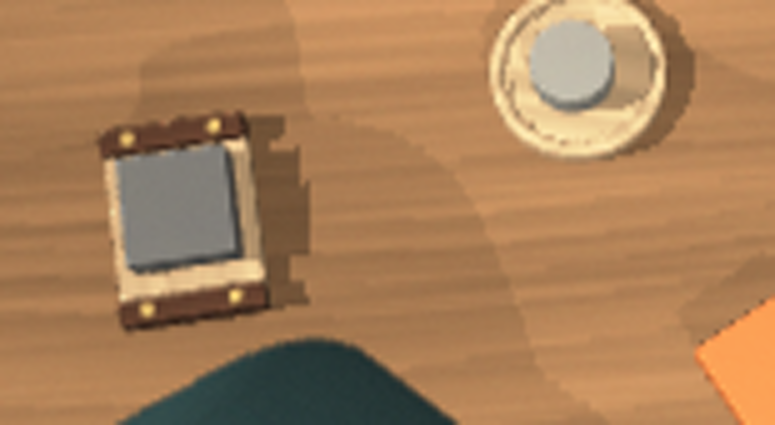

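>>> {"api": "arm_command", "payload": {"commands": [[30,0,0,0,0,0],[30,0,0,0,0,0],[30,0,0,0,0,0],[18,0,0,0,0,0],[8,0,0,0,0,0]]}}

```text
time: 20.1
tcp_pos: [424.5, -363.7, 32.6]
tcp_rot: [-1.893, 0.559, 1.897]
wrist_force: [0.1, 0.1, 0.9]
width: 77.3
```

>>> {"api": "arm_command", "payload": {"commands": [[4,0,0,0,0,0],[2,0,0,0,0,0],[0,0,0,0,0,0],[0,0,0,0,0,0]]}}

```text
time: 20.5
tcp_pos: [425.4, -365.3, 29.0]
tcp_rot: [-1.896, 0.561, 1.894]
wrist_force: [0.3, -0.4, 0.6]
width: 77.5
```

>>> {"api": "arm_command", "payload": {"commands": [[0,0,0,0,0,0],[0,0,0,0,0,0],[0,0,0,0,0,0],[0,0,0,0,0,0],[0,0,0,0,0,0]], "grip": 0, "grip_force": 30}}

```text
time: 21.0
tcp_pos: [425.1, -365.0, 28.4]
tcp_rot: [-1.895, 0.561, 1.895]
wrist_force: [-0.7, 0.9, 2.8]
width: 50.0
```

>>> {"api": "arm_command", "payload": {"commands": [[0,0,0,0,0,0],[0,0,0,0,0,0],[0,0,0,0,0,0]]}}

```text
time: 21.3
tcp_pos: [425.1, -365.0, 28.3]
tcp_rot: [-1.895, 0.561, 1.895]
wrist_force: [-0.8, 1.5, 5.3]
width: 49.8
```

>>> {"api": "arm_command", "payload": {"commands": [[-3,0,0,0,0,0],[-7,0,0,0,0,0],[-20,0,0,0,0,0],[-25,0,0,0,0,0],[-25,0,0,0,0,0]]}}

```text
time: 21.8
tcp_pos: [424.7, -364.8, 109.2]
tcp_rot: [-1.894, 0.56, 1.895]
wrist_force: [0.5, -0.9, -3.2]
width: 49.6
```

>>> {"api": "arm_command", "payload": {"commands": [[0,0,0,-8.05,0,0],[0,0,0,-8.05,0,0],[0,0,0,-8.05,0,0],[0,0,0,-8.05,0,0],[0,0,0,0,0,0]]}}

```text
time: 22.3
tcp_pos: [424.9, -364.9, 108.5]
tcp_rot: [-2.216, 0.012, 2.216]
wrist_force: [-0.7, 0.3, -2.4]
width: 49.7
```

>>> {"api": "arm_command", "payload": {"commands": [[0,-34,-20,0,0,0],[0,-34,-20,0,0,0],[0,-34,-20,0,0,0],[0,-34,-20,0,0,0],[0,-34,-20,0,0,0]]}}

```text
time: 22.8
tcp_pos: [527.9, -194.9, 108.5]
tcp_rot: [-2.212, 0.02, 2.212]
wrist_force: [1.1, 0.2, -2.0]
width: 49.9
```

>>> {"api": "arm_command", "payload": {"commands": [[20,0,0,0,0,0],[20,0,0,0,0,0],[10,0,0,0,0,0],[0,0,0,0,0,0],[0,0,0,0,0,0]]}}

```text
time: 23.3
tcp_pos: [527.4, -196.7, 58.7]
tcp_rot: [-2.214, 0.017, 2.214]
wrist_force: [0.6, -0.2, -2.0]
width: 49.7
```

```bash
python3 - <<'E'
from h import *
t=arm.grab_frame("top");s=arm.grab_frame("side")
plan(527,-196.5,14.5,-90.8)
cv2.imwrite("pics/g9.png",np.hstack([cv2.resize(s["img"][215:305,240:360],None,fx=3.3,fy=3.3,interpolation=2),cv2.resize(t["img"][160:250,300:420],None,fx=3.3,fy=3.3,interpolation=2)]))
crop(t,380,170,480,270,6,"g9l.png")
h=cv2.cvtColor(t["img"],cv2.COLOR_BGR2HSV)
g=cv2.inRange(h,(0,0,40),(179,75,255))[170:280,395:470]
c=max(cv2.findContours(g,0,1)[0],key=cv2.contourArea)[:,0]+[395,170.]
print("long",rect(ray(t,c,24)))
E
```

```text
tcp [ 527.7 -196.8   59.1] yaw -90.8 tilt 0.07 q6 1.19 | turn rx -0.0 shift [44.6 -0.3  0.7] W 50.3
long (array([ 447.7, -388.4]), array([297.3,  92.1]), 26.5)
```

View pics/g9.png

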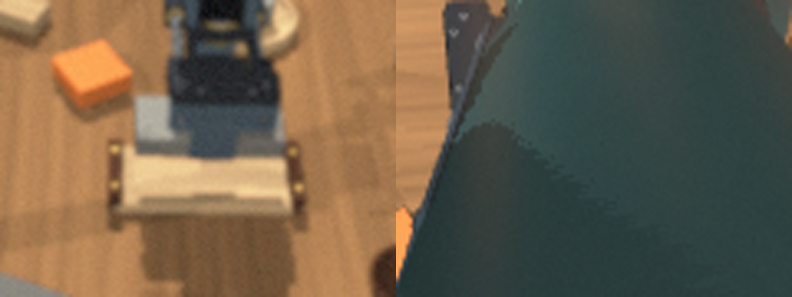

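```bash
python3 - <<'E'
from h import *
s=arm.grab_frame("side")
u=lambda L,k,x,y:[(x+(a+.5)/k-.5,y+(b+.5)/k-.5) for a,b in L]
print(ray(s,u([(137,152),(285,152)],3.3,240,215),54.5))
crop(s,270,235,335,290,12,"g10.png")
E
```

```text
[[ 471.45075694 -216.12404566   54.5       ]
 [ 586.45514725 -215.82505814   54.5       ]]
```

View pics/g10.png

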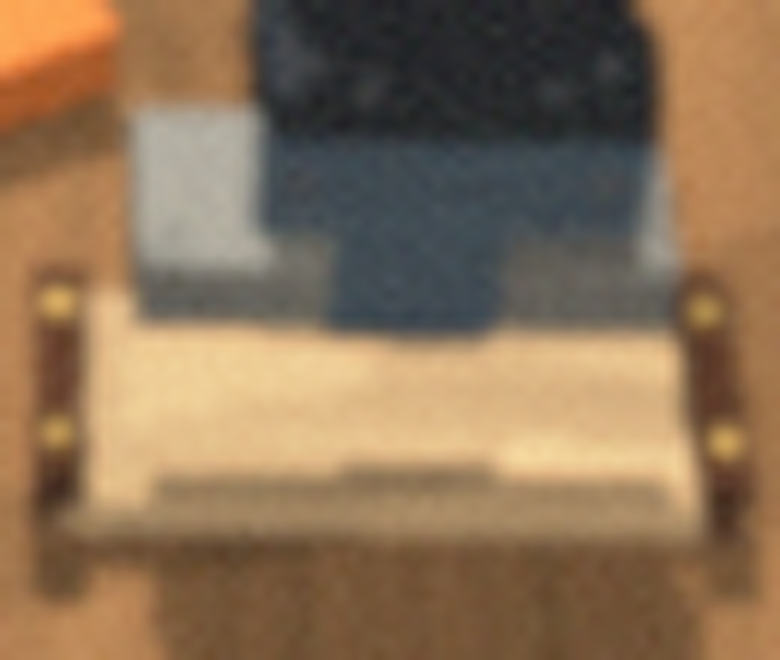

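>>> {"api": "arm_command", "payload": {"commands": [[15,0,0,0,0,0],[13,0,0,0,0,0],[7,0,0,0,0,0],[4,0,0,0,0,0],[2,0,0,0,0,0]]}}

```text
time: 23.95
tcp_pos: [527.0, -196.2, 16.5]
tcp_rot: [-2.214, 0.014, 2.216]
wrist_force: [0.8, -0.2, -3.3]
width: 50.0
```

>>> {"api": "arm_command", "payload": {"commands": [[1,0,0,0,0,0],[0.7,0,0,0,0,0],[0,0,0,0,0,0],[0,0,0,0,0,0]]}}

```text
time: 24.35
tcp_pos: [527.4, -196.4, 15.8]
tcp_rot: [-2.215, 0.015, 2.215]
wrist_force: [0.5, -0.8, -2.8]
width: 50.0
```

>>> {"api": "arm_command", "payload": {"commands": [[0.6,0,0,0,0,0],[0.4,0,0,0,0,0],[0,0,0,0,0,0]]}}

```text
time: 24.65
tcp_pos: [527.2, -196.4, 14.5]
tcp_rot: [-2.215, 0.015, 2.215]
wrist_force: [0.9, -0.5, -1.9]
width: 49.9
```

>>> {"api": "arm_command", "payload": {"commands": [[0.5,0,0,0,0,0],[0.4,0,0,0,0,0],[0,0,0,0,0,0]]}}

```text
time: 24.95
tcp_pos: [527.3, -196.4, 14.3]
tcp_rot: [-2.214, 0.015, 2.215]
wrist_force: [-5.8, 2.4, 13.7]
width: 49.7
```

>>> {"api": "arm_command", "payload": {"commands": [[-0.6,0,0,0,0,0],[0,0,0,0,0,0]]}}

```text
time: 25.15
tcp_pos: [527.4, -196.4, 14.4]
tcp_rot: [-2.215, 0.015, 2.215]
wrist_force: [-1.6, 0.5, 3.9]
width: 49.7
```

>>> {"api": "arm_command", "payload": {"commands": [[0,0,0,0,0,0],[0,0,0,0,0,0],[0,0,0,0,0,0],[0,0,0,0,0,0]], "grip": 0.85}}

```text
time: 25.55
tcp_pos: [527.3, -196.3, 14.2]
tcp_rot: [-2.215, 0.015, 2.215]
wrist_force: [-0.4, -0.4, 0.4]
width: 76.3
```

>>> {"api": "arm_command", "payload": {"commands": [[-10,0,0,0,0,0],[-20,0,0,0,0,0],[-40,0,0,0,0,0],[-40,0,0,0,0,0],[-25,0,0,0,0,0]]}}

```text
time: 26.05
tcp_pos: [528.1, -196.7, 152.7]
tcp_rot: [-2.218, 0.016, 2.212]
wrist_force: [1.0, 0.3, 0.0]
width: 77.7
```

```bash
python3 - <<'E'
from h import *
s=arm.grab_frame("side");t=arm.grab_frame("top")
plan(428,-366,140,66.5)
h=cv2.cvtColor(s["img"],cv2.COLOR_BGR2HSV)
print(h[300:325:5,265])
a=np.hstack([cv2.resize(s["img"][265:345,215:315],None,fx=4,fy=4,interpolation=2),cv2.resize(t["img"][185:285,390:490],(400,320),interpolation=2)])
b=np.hstack([cv2.resize(s["img"][235:295,262:342],(400,300),interpolation=2),cv2.resize(t["img"][145:245,300:420],(400,300),interpolation=2)])
cv2.imwrite("pics/g11.png",np.vstack([a,b])[:600])
E
```

```text
tcp [ 529.2 -197.1  153.5] yaw -90.8 tilt 0.35 q6 1.19 | turn rx 22.7 shift [ 13.5 195.2  25.5] W 77.3
[[ 14 133 186]
 [ 15 119 175]
 [ 21  26 136]
 [ 23  18 131]
 [ 22  22 130]]
```

View pics/g11.png

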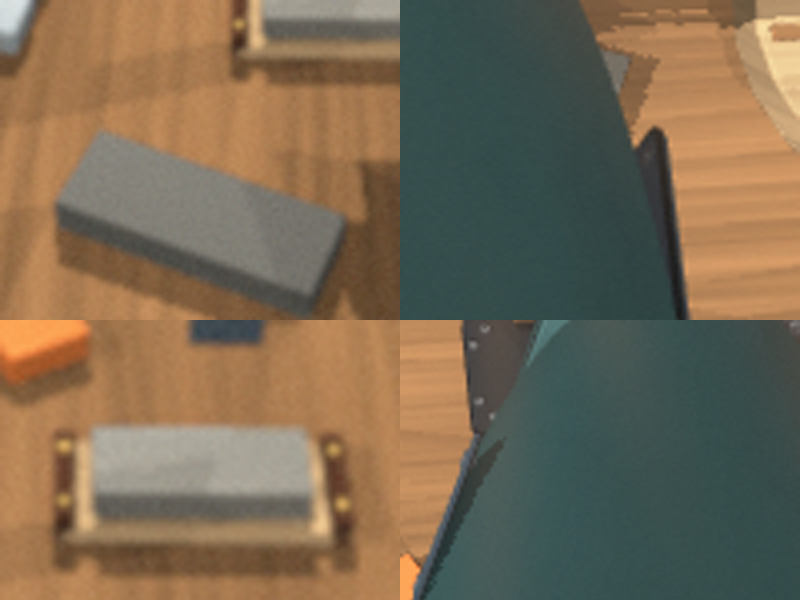

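```bash
python3 - <<'E'
from h import *
s=arm.grab_frame("side")
u=lambda L,k,x,y:[(x+(a+.5)/k-.5,y+(b+.5)/k-.5) for a,b in L]
print(rect(ray(s,u([(57,205),(100,131),(347,213),(309,290)],4,215,265),24)))
plan(428.3,-366.5,150,66.5)
E
```

```text
(array([ 430.6, -367.6]), array([157.5,  58.9]), -22.6)
tcp [ 528.3 -196.8  151.5] yaw -90.8 tilt 0.22 q6 1.19 | turn rx 22.7 shift [  1.5 195.5  24. ] W 77.6
```

>>> {"api": "arm_command", "payload": {"commands": [[0,0,0,7.47,0,0],[0,0,0,7.47,0,0],[0,0,0,7.47,0,0],[0,0,0,0,0,0]], "grip": 0.97}}

```text
time: 26.6
tcp_pos: [526.6, -196.1, 148.2]
tcp_rot: [-1.996, 0.411, 1.999]
wrist_force: [0.1, 0.5, 0.0]
width: 88.0
```

>>> {"api": "arm_command", "payload": {"commands": [[0,39,4.84,0,0,0],[0,39,4.84,0,0,0],[0,39,4.84,0,0,0],[0,39,4.84,0,0,0],[0,39,4.84,0,0,0]]}}

```text
time: 27.1
tcp_pos: [427.0, -367.0, 148.6]
tcp_rot: [-2.001, 0.405, 2.002]
wrist_force: [0.1, -0.0, 0.5]
width: 88.6
```

>>> {"api": "arm_command", "payload": {"commands": [[0,0,0,0,0,0],[0,0,0,0,0,0],[30,0,0,0,0,0],[30,0,0,0,0,0],[20,0,0,0,0,0]]}}

```text
time: 27.6
tcp_pos: [428.2, -364.3, 67.2]
tcp_rot: [-1.999, 0.405, 2.002]
wrist_force: [-0.9, 0.4, -0.1]
width: 88.9
```

>>> {"api": "arm_command", "payload": {"commands": [[20,0,0,0,0,0],[20,0,0,0,0,0],[12,0,0,0,0,0],[0,0,0,0,0,0],[0,0,0,0,0,0]]}}

```text
time: 28.1
tcp_pos: [428.7, -365.8, 17.5]
tcp_rot: [-2.0, 0.409, 2.0]
wrist_force: [0.6, 0.8, 0.3]
width: 88.4
```

>>> {"api": "arm_command", "payload": {"commands": [[7,0,0,0,0,0],[4,0,0,0,0,0],[1.5,0,0,0,0,0],[0,0,0,0,0,0],[0,0,0,0,0,0]]}}

```text
time: 28.6
tcp_pos: [428.3, -366.2, 4.9]
tcp_rot: [-1.999, 0.41, 1.999]
wrist_force: [0.2, 0.7, 0.1]
width: 88.4
```

>>> {"api": "arm_command", "payload": {"commands": [[0,0,0,0,0,0],[0,0,0,0,0,0],[0,0,0,0,0,0],[0,0,0,0,0,0],[0,0,0,0,0,0]], "grip": 0, "grip_force": 45}}

```text
time: 29.1
tcp_pos: [428.3, -366.0, 4.8]
tcp_rot: [-1.999, 0.41, 1.999]
wrist_force: [-0.6, 0.7, 2.3]
width: 59.6
```

>>> {"api": "arm_command", "payload": {"commands": [[0,0,0,0,0,0],[0,0,0,0,0,0],[0,0,0,0,0,0]]}}

```text
time: 29.4
tcp_pos: [428.3, -366.1, 4.8]
tcp_rot: [-1.999, 0.41, 1.999]
wrist_force: [-0.7, 1.3, 2.9]
width: 59.9
```

>>> {"api": "arm_command", "payload": {"commands": [[-3,0,0,0,0,0],[-7,0,0,0,0,0],[-20,0,0,0,0,0],[-30,0,0,0,0,0],[-40,0,0,0,0,0]]}}

```text
time: 29.9
tcp_pos: [427.2, -365.1, 104.7]
tcp_rot: [-1.996, 0.408, 2.001]
wrist_force: [0.8, -1.0, -6.5]
width: 59.4
```

>>> {"api": "arm_command", "payload": {"commands": [[0,0,0,-6.92,0,0],[0,0,0,-6.92,0,0],[0,0,0,-6.92,0,0],[0,0,0,-6.92,0,0],[0,0,0,-6.92,0,0]]}}

```text
time: 30.4
tcp_pos: [428.0, -365.9, 105.0]
tcp_rot: [2.113, 0.217, -2.114]
wrist_force: [0.1, 0.4, -6.1]
width: 59.7
```

>>> {"api": "arm_command", "payload": {"commands": [[0,-33.87,-17.21,0,0,0],[0,-33.87,-17.21,0,0,0],[0,-33.87,-17.21,0,0,0],[0,-33.87,-17.21,0,0,0],[0,-33.87,-17.21,0,0,0]]}}

```text
time: 30.9
tcp_pos: [479.0, -181.5, 105.0]
tcp_rot: [2.116, 0.212, -2.117]
wrist_force: [-0.2, -0.4, -5.1]
width: 59.9
```

>>> {"api": "arm_command", "payload": {"commands": [[0,-33.87,-17.21,0,0,0],[0,-33.87,-17.21,0,0,0],[0,-33.87,-17.21,0,0,0],[0,-33.87,-17.21,0,0,0],[0,-33.87,-17.21,0,0,0]]}}

```text
time: 31.4
tcp_pos: [529.8, 1.6, 105.0]
tcp_rot: [2.116, 0.212, -2.116]
wrist_force: [1.5, -1.2, -5.0]
width: 59.6
```

>>> {"api": "arm_command", "payload": {"commands": [[0,-36.7,1.12,0,0,0],[0,-36.7,1.12,0,0,0],[0,-36.7,1.12,0,0,0],[0,-36.7,1.12,0,0,0],[0,-36.7,1.12,0,0,0]]}}

```text
time: 31.9
tcp_pos: [487.2, 180.0, 105.0]
tcp_rot: [2.116, 0.212, -2.116]
wrist_force: [0.2, -0.3, -6.3]
width: 59.8
```

>>> {"api": "arm_command", "payload": {"commands": [[0,-36.7,1.12,0,0,0],[0,-36.7,1.12,0,0,0],[0,-36.7,1.12,0,0,0],[0,-36.7,1.12,0,0,0],[0,-36.7,1.12,0,0,0]]}}

```text
time: 32.4
tcp_pos: [445.3, 358.8, 105.0]
tcp_rot: [2.116, 0.212, -2.116]
wrist_force: [0.7, 0.6, -5.7]
width: 59.7
```

>>> {"api": "arm_command", "payload": {"commands": [[0,0,0,0,0,0],[0,0,0,0,0,0],[20,0,0,0,0,0],[20,0,0,0,0,0],[0,0,0,0,0,0]]}}

```text
time: 32.9
tcp_pos: [444.9, 355.5, 62.7]
tcp_rot: [2.112, 0.208, -2.12]
wrist_force: [-1.1, -0.0, -5.5]
width: 60.0
```

```bash
python3 - <<'E'
from h import *
s=arm.grab_frame("side")
plan(446.5,357.5,15,-78.6)
cv2.imwrite("pics/g12.png",cv2.resize(s["img"][120:190,220:320],None,fx=8,fy=8,interpolation=2))
E
```

```text
tcp [445.6 356.1  64. ] yaw -78.6 tilt 0.16 q6 2.01 | turn rx -0.0 shift [49.  -1.2 -1.2] W 60.0
```

View pics/g12.png

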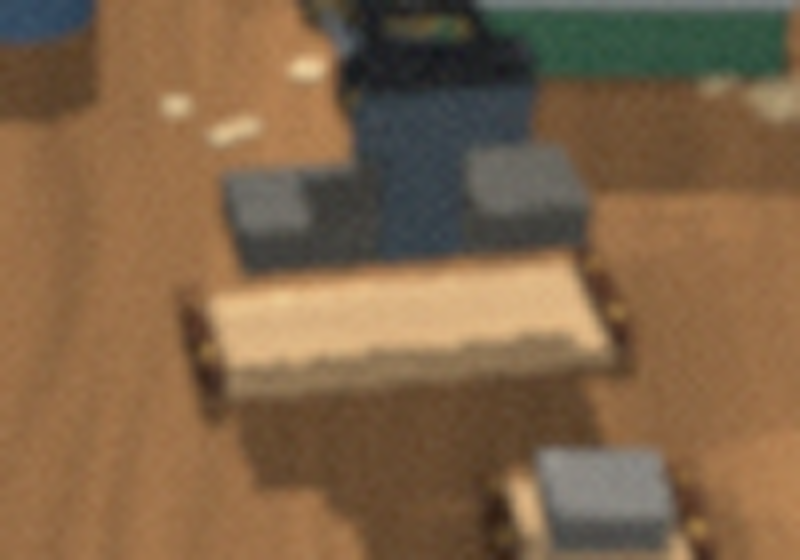

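```bash
python3 - <<'E'
from h import *
s=arm.grab_frame("side")
u=lambda L,k,x,y:[(x+(a+.5)/k-.5,y+(b+.5)/k-.5) for a,b in L]
p=ray(s,u([(245,270),(585,245)],8,220,120),60);d=p[1]-p[0];a=np.arctan2(d[1],d[0])
print(p.round(1),np.hypot(*d[:2]),np.degrees(a)); X=np.array([np.cos(np.radians(11.4)),np.sin(np.radians(11.4))]);Y=np.array([-X[1],X[0]])
c=p.mean(0)[:2]; print("along",(c-[447.5,357])@X,"across(centre)",(c-[447.5,357])@Y+30)
plan(446.5,357.5,15,-78.6)
E
```

```text
[[375.4 316.3  60. ]
 [528.4 340.6  60. ]] 154.93051968827172 9.053188346965431
along -1.3515255673828463 across(centre) 1.1442265672932308
tcp [446.2 356.7  65. ] yaw -78.6 tilt 0.05 q6 2.01 | turn rx -0.0 shift [50.  -0.7 -0.4] W 59.8
```

The stone is within about 2 mm of the holder centre, so I'll lower it.

>>> {"api": "arm_command", "payload": {"commands": [[15,0,0,0,0,0],[15,0,0,0,0,0],[10,0,0,0,0,0],[5,0,0,0,0,0],[2,0,0,0,0,0]]}}

```text
time: 33.5
tcp_pos: [445.8, 357.3, 16.9]
tcp_rot: [2.115, 0.211, -2.117]
wrist_force: [-0.5, 0.3, -5.8]
width: 60.1
```

>>> {"api": "arm_command", "payload": {"commands": [[0.7,0,0,0,0,0],[0.5,0,0,0,0,0],[0,0,0,0,0,0],[0,0,0,0,0,0]]}}

```text
time: 33.9
tcp_pos: [446.3, 357.6, 16.9]
tcp_rot: [2.117, 0.212, -2.116]
wrist_force: [-0.3, 0.5, -6.8]
width: 60.0
```

>>> {"api": "arm_command", "payload": {"commands": [[0.6,0,0,0,0,0],[0.5,0,0,0,0,0],[0,0,0,0,0,0]]}}

```text
time: 34.2
tcp_pos: [446.2, 357.5, 15.4]
tcp_rot: [2.116, 0.212, -2.117]
wrist_force: [0.2, 0.5, -5.7]
width: 59.6
```

>>> {"api": "arm_command", "payload": {"commands": [[0.5,0,0,0,0,0],[0.4,0,0,0,0,0],[0,0,0,0,0,0]]}}

```text
time: 34.5
tcp_pos: [446.2, 357.5, 14.8]
tcp_rot: [2.116, 0.212, -2.117]
wrist_force: [-2.3, -1.5, 2.2]
width: 59.5
```

>>> {"api": "arm_command", "payload": {"commands": [[0,0,0,0,0,0],[0,0,0,0,0,0],[0,0,0,0,0,0],[0,0,0,0,0,0]], "grip": 0.9}}

```text
time: 34.9
tcp_pos: [446.3, 357.6, 14.6]
tcp_rot: [2.117, 0.212, -2.116]
wrist_force: [-0.8, 0.5, 0.2]
width: 81.8
```

>>> {"api": "arm_command", "payload": {"commands": [[-10,0,0,0,0,0],[-20,0,0,0,0,0],[-40,0,0,0,0,0],[-40,0,0,0,0,0],[-30,0,0,0,0,0]]}}

```text
time: 35.4
tcp_pos: [446.6, 357.8, 157.6]
tcp_rot: [2.119, 0.213, -2.115]
wrist_force: [-0.4, 1.3, -0.6]
width: 82.0
```

>>> {"api": "arm_command", "payload": {"commands": [[0,36.7,-1.1,0,0,0],[0,36.7,-1.1,0,0,0],[0,36.7,-1.1,0,0,0],[0,36.7,-1.1,0,0,0],[0,36.7,-1.1,0,0,0]]}}

```text
time: 35.9
tcp_pos: [488.1, 177.4, 155.4]
tcp_rot: [2.117, 0.212, -2.116]
wrist_force: [-0.2, 1.4, 0.3]
width: 81.8
```

>>> {"api": "arm_command", "payload": {"commands": [[0,36.7,-1.1,0,0,0],[0,36.7,-1.1,0,0,0],[0,36.7,-1.1,0,0,0],[0,36.7,-1.1,0,0,0],[0,36.7,-1.1,0,0,0]]}}

```text
time: 36.4
tcp_pos: [529.9, -1.6, 155.4]
tcp_rot: [2.117, 0.212, -2.116]
wrist_force: [0.8, -0.2, 0.5]
width: 82.6
```

>>> {"api": "arm_command", "payload": {"commands": [[0,33.8,17.2,0,0,0],[0,33.8,17.2,0,0,0],[0,33.8,17.2,0,0,0],[0,33.8,17.2,0,0,0],[0,33.8,17.2,0,0,0]]}}

```text
time: 36.9
tcp_pos: [478.3, -184.2, 155.3]
tcp_rot: [2.117, 0.211, -2.116]
wrist_force: [0.5, -0.6, 0.5]
width: 82.0
```

>>> {"api": "arm_command", "payload": {"commands": [[0,33.8,17.2,0,0,0],[0,33.8,17.2,0,0,0],[0,33.8,17.2,0,0,0],[0,33.8,17.2,0,0,0],[0,33.8,17.2,0,0,0]]}}

```text
time: 37.4
tcp_pos: [427.4, -367.0, 155.4]
tcp_rot: [2.117, 0.211, -2.116]
wrist_force: [1.1, 0.5, 0.2]
width: 82.1
```

>>> {"api": "arm_command", "payload": {"commands": [[0,40,8,0,0,0],[0,40,8,0,0,0],[0,40,8,0,0,0],[0,0,0,0,0,0],[0,0,0,0,0,0]]}}

```text
time: 37.9
tcp_pos: [428.0, -488.2, 154.8]
tcp_rot: [2.117, 0.211, -2.117]
wrist_force: [-0.1, 0.6, 0.4]
width: 81.7
```

```bash
python3 - <<'E'
from h import *
o=arm.get_obs();print(o["time"],o["tcp_pos"].round(),o["width"])
for nm,B in (("top",dict(puck=(220,140,34,10),sq=(145,170,30,10),long=(70,195,34,10),med=(315,155,30,10))),("side",dict(puck=(290,195,34,10),sq=(270,165,30,10),long=(235,135,34,10),med=(265,240,30,10)))):
    f=arm.grab_frame(nm);h=cv2.cvtColor(f["img"],cv2.COLOR_BGR2HSV)
    g=cv2.inRange(h,(0,0,60),(179,60,255));w=cv2.inRange(h,(8,61,165),(30,130,255))
    # top faces only: brighter than the shaded sides
    for n,(x,y,z,zb) in B.items():
        W,H=(75,110) if nm=="top" and n=="long" else (75,90) if nm=="top" else (75,50)
        for lab,m,zz in (("stone",g,z),("wood+stone",w|g,zb)):
            cs=cv2.findContours(m[y:y+H,x:x+W],0,1)[0]
            if cs: c=max(cs,key=cv2.contourArea)[:,0]+[x*1.,y]; print(nm,n,lab,*rect(ray(f,c,zz)))
E
```

```text
37.9 [ 428. -488.  155.] 81.74961411868402
top puck stone [579.4   7.7] [41.  37.2] -4.3
top puck wood+stone [581.7   7. ] [86. 83.] -4.5
top sq stone [526.2 192.8] [54.3 52.7] 4.0
top sq wood+stone [525.3 195.1] [68.5 67.8] -85.4
top long stone [444.  357.3] [161.7  60.5] 10.4
top long wood+stone [444.6 359. ] [177.   77.3] 11.4
top med stone [ 541.6 -260.2] [168.6  56.7] 22.8
top med wood+stone [ 546.7 -264.9] [171.7  57.7] 22.8
side puck stone [576.5 -16.1] [108.4  42. ] 67.9
side puck wood+stone [594.6   7.6] [112.5  72.9] 67.9
side sq stone [590.   26.1] [40.1 27.3] 84.9
side sq wood+stone [600.1  53.1] [43.6 40.9] 0.4
side long stone [520.9 336.6] [357.8  27.1] -74.3
side long wood+stone [527.2 378.2] [368.9  35.2] -74.3
side med stone [ 500.8 -191. ] [158.4 148.6] 26.1
side med wood+stone [ 510.3 -172.2] [167.6 164.4] -72.1
```

```bash
python3 -c "
from station import arm
print(arm.hand_in())"
```

```text
the job is handed in; nothing more can be done
None
```

All four stones are on their own holders, taken off the stack from the top down. Each was lowered in 1 mm steps or less until it touched, then released. I handed in at about 38 s; the station gave no verdict.

**Last checks, top camera:**

| Stone | Distance from holder centre | Angle to holder |
|---|---|---|
| Round | 2–4 mm | n/a |
| Square | about 2.5 mm | about 0.6° |
| Long | about 2 mm | about 1° |
| Medium | not measured (arm in the way) | not measured |

- **Medium stone:** the last top-camera reading was spoiled by the arm. I rely on the side picture taken after release, where it lay flat and centred between the cleats. Before lowering, it measured about 1 mm off along the holder.
- **Side camera:** the final colour masks for all four stones caught background and were unusable.
- **Camera disagreement:** the two cameras differed by 2–5 mm on the stack and holder positions, so I aimed for their averages.
- **Oil bottle and bowl:** I didn't measure them again at the end, but the arm's route stayed well clear of both.

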